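# Hang the headphones over the bar

## Task

Clear the desk for battery work: pick up the headphones and hang them over the horizontal steel bar of the stand, so that the headband rests astride the bar between the posts, one ear cup on each side, hanging straight and still, clear of the desk. Lower them gently onto the bar rather than dropping them, let go, and leave the battery pack, charger, multimeter and mug where they are.

Things in the scene. Friction and masses are not known exactly. Their poses are not given: they have to be found in the camera images.
- headphones: Black and grey rigid headphones, 260 g, standing on two flat-bottomed ear cups, headband on top; 156 mm tall, 157 wide. Origin: underside level, midway between the cups. x from cup to cup, y through the loop, z up; both ends alike. Cups 34 (x) x 62 (y) x 70 (z) mm, centred at x = +-60, 80 mm free between their cushions. The roof-shaped band is 30 mm wide (y). Centre of mass near z = 55.
- crown (a point): Centre of the solid block on top of the headband, the place to hold the headphones by (143 mm above their origin, on their z axis). The block is 48 mm along their x, 30 mm along y, from z = 131 to 156 mm; its two y faces are flat and free. Axes as the headphones'.
- headband (a point): The highest point inside the headband loop, the ridge of a shallow roof sloping 27 degrees to either side (128 mm above the headphones' origin, on their own z axis); this rests about 1 mm above the top of the bar when they hang. Axes as the headphones'.
- rail: Fixed stand: one level round steel bar, 18 mm thick, along its own y, between two 16 mm posts 280 mm apart (at y = +-140, tops at z = 144) on wooden feet 110 (x) x 36 (y) x 10 mm. The bar's axis is 135 mm and its top 144 mm above the desk; nothing lies under the bar between the feet. Origin: on the desk under the bar's middle. Both sides alike.
- bar (a point): The top of the bar's middle, 144 mm above the desk. Axes as the stand's: y along the bar, z up.
- cell_pack: Bystander: two blue battery cells wrapped side by side, lying on the desk, 70 x 42 x 21 mm, long along its own x. Origin: centre of its underside.
- charger: Bystander: black four-bay battery charger with three cells in it, 100 (x) x 110 (y) x 49 mm. Origin: centre of its underside.
- multimeter: Bystander: yellow and black hand-held multimeter lying on its back, 150 (x) x 75 (y) x 48 mm. Origin: centre of its underside.
- mug: Bystander: white mug, 80 mm across, 90 mm tall, handle to its own +y. Origin: centre of its underside.

How it is judged:
At the end, for the whole second after the job is handed in: Let go and at rest, carried by the bar: headband ridge within 20 mm of the bar line, within 110 mm of its middle along it, and 6 mm below to 10 mm above its top; tilted under 0.26 rad (15 deg); loop axis within 0.35 rad (20 deg) of the bar, so one cup hangs each side (x of headband in the frame of bar between -0.02 and 0.02 m and y of headband in the frame of bar between -0.11 and 0.11 m and z of headband in the frame of bar between -0.006 and 0.01 m and angle between headphones's own z axis and vertical below 0.26 rad and angle between the y axis of headphones and the y axis of rail, either way round below 0.35 rad and contact force between headphones and rail above 1 N and contact force between headphones and the fingers below 0.1 N and linear speed of headphones below 0.03 m/s and angular speed of headphones below 0.3 rad/s); the robot touches nothing.
It fails at once if the headphones are dropped (in free fall, touched by neither fingers nor bar, faster than 0.5 m/s) (linear speed of headphones above 0.5 m/s and contact force between headphones and the fingers below 0.05 N and contact force between headphones and rail below 0.05 N).
It fails at once if the headphones are forced onto the bar with more than 60 N (contact force between headphones and rail above 60 N).
It fails at once if the battery pack, charger, multimeter or mug is moved by more than 25 mm (distance of any of cell_pack, charger, multimeter, mug from where it was at the start of the episode above 0.025 m).
It also fails if it takes over 45 s, if anything falls off the work surface, if the arm or the gripper's body presses on something with over 40 N, if the wrist force passes 120 N, or if a joint passes its speed limit or range.

## Robot

A 6-joint arm with a two-finger parallel gripper is mounted at the origin on the work surface. World frame = base frame: x ahead of the robot, y to its left, z up, the work surface at z = 0. Lengths are in m, angles in rad, forces in N, time in s.
With the tool pointing down it reaches from about 0.35 to 0.775 m from the base axis. Payload 5.5 kg.
Tool frame: the origin (TCP) lies at the very end of the fingers, on their centre line; the grasp point (between the pads) lies 19 mm behind it; z points along the fingers, y is the line along which they close (so a half turn about z gives the same grasp; the last joint's range is limited). The gripper opens to 85 mm and grips with 20 to 120 N. Pads are 22 mm wide; open, the fingers measure 114 mm over their backs; the gripper's body (76 mm by 85 mm) begins 54 mm behind the grasp point. The pads swing forward as they close: fully open they stand 13 mm farther back than shut.
Start: joints at [0.971, 0.313, 0.046, 1.304, 0, 1.431], TCP at [0.255, 0.515, 0.231] pointing down, gripper open.
Joint ranges: [-2.76, 2.76], [-0.86, 1.69], [-1.03, 1.26], [-2.2, 2.34], [-1.47, 1.5], [-3.14, 3.14]. Speed limits (rad/s): [2.57, 2.57, 3.14, 3.14, 3.14, 3.14].

## Interface

Orientations are given as a unit quaternion [w, x, y, z].
In Python, from workcell import get_state, read_camera, calibration, hand_in gives the robot as it stands.
- The arm moves only by the tool drive_tool, never from a script. Its argument "deltas" is a list that holds one entry, the list of rows, each a list of 7 numbers: the closure in counts, from 0 (fully open) to 255 (shut), then the shift along the tool's x, y, z in m, then the turn, a rotation vector about the tool's x, y, z in degrees. A call has 1 to 12 rows; each row is the pose to reach, as a shift and turn from the pose commanded when the call began, along the tool's axes at that moment; what a row does not reach only later rows make up. A row lasts 1/8 s, in which the tool goes at most 62.5 mm and 10.7 degrees, less where a joint would pass 70% of its speed; a pose out of reach is approached as far as the arm can. A call with a gripper value outside its range is refused whole. The fingers move at their own pace and stop on an object; "newtons" is the grip in N (left out, the last holds). Time passes only in rows, so rows that repeat a pose let the fingers close. It gives the time, the measured TCP pose, the force, the opening and the grip force at its end, in the units of the state.
- get_state(): the state, without advancing time (a new reading comes with each control period).
- read_camera(name): name is "scene" or "top" or "wrist"; returns (picture, depth): 420x560x3 uint8, red, green, blue; 420x560 float32, m along the optical axis (not along the pixel's ray), 0 where there is no reading.
- calibration(name): a dict with "mtx" (3x3 intrinsics, pixels), "world_from_camera" (4x4, takes a point from camera to world coordinates). Camera axes: x right, y up, looking along -z (the intrinsics and any distortion apply to the point x, -y, -z); pixel columns grow to the right and rows downward; lengths in m; the calibration is good to about 2 mm. A picture is of the moment at which its call begins: read the wrist's pose just before it. calibration takes no time and is no camera call; for the wrist camera it gives the pose at the moment of the call.
- hand_in(): hands the job in; it is judged then, once.
The state is a dict: "clock": time; "joint_pos": joint angles; "qvel": joint speeds; "tau": joint torques, N m; "tcp_pos": TCP position; "orientation": TCP orientation; "wrist_force": force on the tool from outside, world axes, zero at the start; "ft_torque": the same for the moment, N m; "finger_gap": finger opening in m; "grip_force": force on a finger pad.
Only numpy, scipy, OpenCV 4.12 (cv2) and the standard library are available. Lean on these libraries where they do the work, as an engineer would, in place of code of your own. Each camera call takes 0.05 s, during which the arm holds its last target. There are 200 camera calls.

## Working session

There is one attempt and no reset: what is moved stays moved. The work goes in short steps, Python scripts to look and compute and a tool call to move; the robot and the scene stay as the last step left them, time stands still between calls to the robot, and variables do not carry over. Pictures are saved under pics/ and viewed, at most 10 in all, crops included, and the job is handed in when it is done.

Besides the shell and the picture viewer there is one more tool, called after ">>>" as name(argument=value, ...), one argument or row to a line, values as JSON. drive_tool: Moves the arm, as the interface text tells. Its arguments: {"type":"object","properties":{"deltas":{"type":"array","items":{"type":"array","items":{"type":"array","items":{"type":"number"}}}},"newtons":{"type":"number"}},"required":["deltas"]}

```bash
mkdir -p pics; cat > h.py <<'E'
import numpy as np, cv2
from workcell import *
def look(n,f):
    c=calibration(n); p,d=read_camera(n); cv2.imwrite('pics/'+f+'.png',p[:,:,::-1]); np.savez('pics/'+f+'.npz',p=p,d=d,m=c['mtx'],T=c['world_from_camera'])
def cloud(f):
    z=np.load('pics/'+f+'.npz'); d=z['d']; v,u=np.mgrid[:d.shape[0],:d.shape[1]]; m=z['m']
    P=np.stack([(u-m[0,2])/m[0,0]*d,-(v-m[1,2])/m[1,1]*d,-d,np.ones_like(d)],-1)@z['T'].T
    return P[...,:3],d>0,z['p']
E
python3 - <<'E'
from h import *
look('top','t1');look('scene','s1');s=get_state();print(s); print(calibration('top'))
E
```

```text
{'clock': 0.1, 'joint_pos': array([9.71399899e-01, 3.13929680e-01, 4.51278004e-02, 1.30360689e+00,
       5.46345076e-06, 1.43117851e+00]), 'qvel': array([-0.00125809, -0.00069018,  0.00195949, -0.00037902, -0.00204996,
        0.00026167]), 'tau': array([ 2.70376098e-03, -4.81725633e+01,  2.99243295e+01,  1.27197939e-02,
       -1.14643494e-04, -1.45754427e-05]), 'tcp_pos': array([0.25492143, 0.51491127, 0.23050995]), 'orientation': array([-2.93719271e-04,  2.27869672e-01,  9.73691308e-01, -7.50820155e-04]), 'wrist_force': array([-0.72773099, -1.0780755 , -0.9563908 ]), 'ft_torque': array([ 0.01373137,  0.03484794, -0.01237338]), 'grip_force': 0.0, 'finger_gap': 0.0854396373543834}
{'mtx': array([[511.55475897,   0.        , 274.72670321],
       [  0.        , 511.55475897, 213.68213381],
       [  0.        ,   0.        ,   1.        ]]), 'world_from_camera': array([[ 0.06651509,  0.97600495, -0.20734048,  0.33971005],
       [-0.99778189,  0.06561547, -0.01122081, -0.00534554],
       [ 0.00265318,  0.20762693,  0.97820449,  1.23088579],
       [ 0.        ,  0.        ,  0.        ,  1.        ]])}
```

View pics/t1.png

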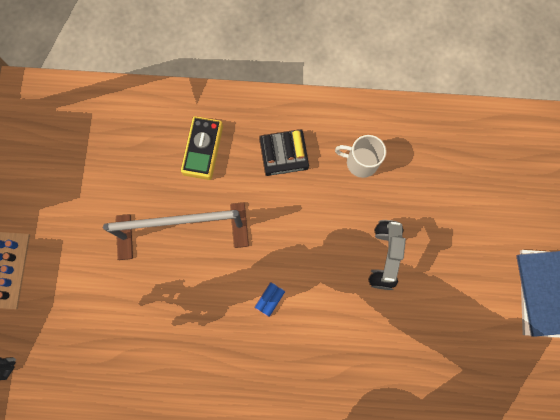

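View pics/s1.png

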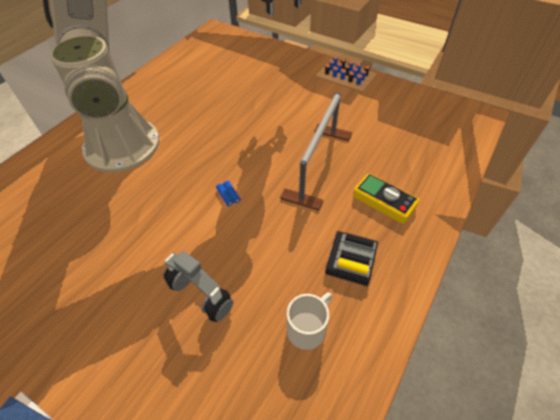

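The top view shows the headphones at about (393,255), with the crown block near (397,247). The bar runs (108,227)–(238,214), the mug is at (366,156) and the cell pack at (270,299). The scene view agrees.

```bash
python3 - <<'E'
from h import *
P,ok,p=cloud('t1'); 
def reg(u0,u1,v0,v1,zl,zh):
    Q=P[v0:v1,u0:u1].reshape(-1,3); o=ok[v0:v1,u0:u1].ravel(); Q=Q[o&(Q[:,2]>zl)&(Q[:,2]<zh)]; return Q
print('desk',np.median(reg(300,340,350,400,-.1,.1)[:,2]))
for n,r in dict(block=(360,430,200,310,.148,.175),band=(360,430,200,310,.085,.18),cups=(360,430,200,310,.02,.08),bar=(100,250,200,240,.125,.16),mug=(330,390,130,180,.06,.12),pack=(250,290,280,320,.01,.05),chg=(255,315,120,180,.015,.08),mm=(175,225,110,185,.015,.08)).items():
    Q=reg(*r); (c,sz,a)=cv2.minAreaRect(Q[:,:2].astype(np.float32)); print(n,len(Q),np.round(c,4),np.round(sz,4),round(a,1),Q.mean(0).round(4),np.percentile(Q[:,2],[5,50,95]).round(4))
    d=np.linalg.eigh(np.cov(Q[:,:2].T))[1][:,1]; print('   axis deg',np.degrees(np.arctan2(d[1],d[0])).round(1))
E
```

```text
desk 0.0008327465236070974
block 327 [ 0.5122 -0.2568] [0.0307 0.0481] 84.8 [ 0.5116 -0.2558  0.1562] [0.1518 0.1565 0.1595]
   axis deg 176.4
band 894 [ 0.5124 -0.2567] [0.031  0.1323] 85.2 [ 0.5071 -0.2548  0.1312] [0.1059 0.1228 0.1585]
   axis deg 175.5
cups 593 [ 0.5126 -0.2565] [0.0616 0.1576] 84.9 [ 0.4997 -0.244   0.0574] [0.0283 0.0619 0.0709]
   axis deg 179.1
bar 1116 [0.542  0.2317] [0.0191 0.2943] 10.0 [0.541  0.2315 0.1429] [0.1368 0.1433 0.1474]
   axis deg 99.9
mug 523 [ 0.7544 -0.1914] [0.1034 0.0799] 48.8 [ 0.7483 -0.1939  0.0797] [0.0624 0.0804 0.0927]
   axis deg 105.1
pack 544 [0.393  0.0078] [0.0417 0.0722] 61.3 [0.3923 0.0078 0.0194] [0.0133 0.0195 0.0242]
   axis deg 151.5
chg 1781 [ 0.754 -0.003] [0.1025 0.1105] 12.8 [ 0.7498 -0.003   0.0365] [0.0264 0.0333 0.0505]
   axis deg 97.0
mm 1852 [0.752 0.201] [0.0769 0.1518] 83.7 [0.7472 0.199  0.0372] [0.0275 0.0373 0.0462]
   axis deg 173.3
```

>>> drive_tool(
  deltas=[
    [[0,-0.573,-0.577,-0.01,0,0,-21.4],[0,-0.573,-0.577,-0.01,0,0,-21.4],[0,-0.573,-0.577,-0.01,0,0,-21.4],[0,-0.573,-0.577,-0.01,0,0,-21.4],[0,-0.573,-0.577,-0.01,0,0,-21.4],[0,-0.573,-0.577,-0.01,0,0,-21.4],[0,-0.573,-0.577,-0.01,0,0,-21.4],[0,-0.573,-0.577,-0.01,0,0,-21.4],[0,-0.573,-0.577,-0.01,0,0,-21.4],[0,-0.573,-0.577,-0.01,0,0,-21.4],[0,-0.573,-0.577,-0.01,0,0,-21.4],[0,-0.573,-0.577,-0.01,0,0,-21.4]],
  ],
  newtons=60,
)

```text
clock: 1.6
tcp_pos: [0.491, -0.1928, 0.2402]
orientation: [-0.0, 0.043, 0.999, 0.0]
wrist_force: [0.3, 0.7, -0.2]
finger_gap: 0.0854
grip_force: 0.0
```

>>> drive_tool(
  deltas=[
    [[0,-0.015,-0.035,0,0,0,0],[0,-0.0255,-0.0587,0,0,0,0],[0,-0.0255,-0.0587,0,0,0,0],[0,-0.0255,-0.0587,0,0,0,0]],
  ],
)

```text
clock: 2.1
tcp_pos: [0.5107, -0.2506, 0.24]
orientation: [-0.001, 0.043, 0.999, 0.001]
wrist_force: [-1.3, 0.5, 0.6]
finger_gap: 0.0857
grip_force: 0.0
```

```bash
python3 - <<'E'
from h import *
look('wrist','w1')
s=get_state();print(s['tcp_pos'],s['orientation'],s['joint_pos'])
P,ok,p=cloud('w1')
for n,zl,zh in (('block',.149,.17),('cups',.02,.074)):
    Q=P[ok&(P[...,2]>zl)&(P[...,2]<zh)]; Q=Q[np.hypot(Q[:,0]-.512,Q[:,1]+.257)<.12]
    if len(Q)>10: print(n,len(Q),cv2.minAreaRect(Q[:,:2].astype(np.float32)),np.median(Q[:,2]))
E
```

```text
[ 0.51076414 -0.25036028  0.24028137] [-3.67606501e-04  4.27886665e-02  9.99083998e-01  4.00196930e-04] [-5.97016693e-01  2.99765681e-01  4.93848197e-02  1.32146186e+00
  2.93661046e-04 -5.11413365e-01]
block 2750 ((0.5112123489379883, -0.2583433985710144), (0.030060309916734695, 0.04740073159337044), 84.88875579833984) 0.1560849745607787
cups 2095 ((0.5118831396102905, -0.2580835223197937), (0.06191493570804596, 0.15701572597026825), 84.7740707397461) 0.06382470401129775
```

View pics/w1.png

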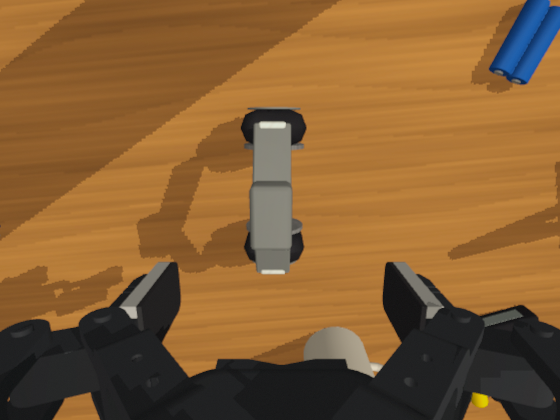

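The wrist view shows the block at about (271,213), centred on the fingers' line to within 7 mm. The block is 30 x 47 mm with its top at 0.156, as specified.

>>> drive_tool(
  deltas=[
    [[0,-0.0015,-0.007,0.02,0,0,0],[0,-0.0015,-0.007,0.05,0,0,0],[0,-0.0015,-0.007,0.08,0,0,0],[0,-0.0015,-0.007,0.1,0,0,0],[0,-0.0015,-0.007,0.109,0,0,0],[0,-0.0015,-0.007,0.109,0,0,0],[255,-0.0015,-0.007,0.109,0,0,0],[255,-0.0015,-0.007,0.109,0,0,0],[255,-0.0015,-0.007,0.109,0,0,0],[255,-0.0015,-0.007,0.109,0,0,0],[255,-0.0015,-0.007,0.109,0,0,0],[255,-0.0015,-0.007,0.109,0,0,0]],
  ],
  newtons=60,
)

```text
clock: 3.65
tcp_pos: [0.5125, -0.2586, 0.1322]
orientation: [0.001, 0.043, 0.999, -0.0]
wrist_force: [0.7, 1.3, 5.4]
finger_gap: 0.029
grip_force: 60.4
```

>>> drive_tool(
  deltas=[
    [[255,0,0,-0.01,0,0,0],[255,0,0,-0.03,0,0,0],[255,0,0,-0.055,0,0,0],[255,0,0,-0.08,0,0,0],[255,0,0,-0.11,0,0,0],[255,0,0,-0.14,0,0,0],[255,0,0,-0.165,0,0,0],[255,0,0,-0.185,0,0,0],[255,0,0,-0.2,0,0,0],[255,0,0,-0.21,0,0,0],[255,0,0,-0.21,0,0,0]],
  ],
)

```text
clock: 5.03
tcp_pos: [0.5122, -0.2586, 0.3417]
orientation: [0.0, 0.043, 0.999, -0.0]
wrist_force: [-0.2, -0.0, -3.3]
finger_gap: 0.0285
grip_force: 59.6
```

```bash
python3 - <<'E'
from h import *
look('wrist','w2');look('top','t2')
s=get_state();print(s['tcp_pos'],s['orientation'],s['wrist_force'],s['grip_force'])
import cv2
cv2.imwrite('pics/c2.png',np.hstack([cv2.imread('pics/w2.png'),cv2.imread('pics/t2.png')])[::1,::1][:, :].copy()) if 0 else cv2.imwrite('pics/c2.png',cv2.resize(np.hstack([cv2.imread('pics/w2.png'),cv2.imread('pics/t2.png')]),(800,300)))
P,ok,p=cloud('t2')
Q=P[ok&(P[...,2]>.19)&(P[...,2]<.275)];Q=Q[np.hypot(Q[:,0]-.512,Q[:,1]+.257)<.12];print(len(Q),cv2.minAreaRect(Q[:,:2].astype(np.float32)),Q[:,2].min(),Q[:,2].max())
P,ok,p=cloud('w2')
Q=P[ok&(P[...,2]>.15)];Q=Q[np.hypot(Q[:,0]-.512,Q[:,1]+.257)<.12]
v,u=np.where(ok&(P[...,2]>.15)&(np.abs(P[...,1]+.2575)<.0155));X=P[v,u]
for a in np.arange(.42,.61,.01):
    m=abs(X[:,0]-a)<.003
    if m.sum()>3: print(round(a,2),m.sum(),np.percentile(X[m,2],[10,50,90]).round(4),np.median(u[m]),np.median(v[m]))
E
```

```text
[ 0.51190042 -0.25839646  0.34069147] [-5.04314181e-04  4.31638684e-02  9.99067819e-01  3.45618713e-04] [-0.3175132  -0.04387218 -4.43051331] 59.63421106338501
158 ((0.5331705808639526, -0.23465164005756378), (0.02796146832406521, 0.12579208612442017), 74.9190902709961) 0.227420160932031 0.2749519345216842
0.43 37 [0.2618 0.2666 0.2701] 257.0 98.0
0.44 522 [0.2711 0.2752 0.2767] 273.0 109.0
0.45 718 [0.3148 0.316  0.3171] 277.0 128.0
0.46 757 [0.3192 0.3207 0.3223] 279.0 150.0
0.47 812 [0.3245 0.3259 0.3274] 280.0 172.0
0.48 886 [0.3296 0.331  0.3326] 280.0 195.0
0.49 4463 [0.3364 0.3658 0.4395] 268.0 246.0
0.5 6991 [0.3659 0.4235 0.431 ] 282.0 383.0
0.51 1228 [0.3649 0.3659 0.3795] 290.0 292.0
0.52 1114 [0.365  0.3659 0.3788] 290.0 315.0
0.53 784 [0.3649 0.3657 0.3664] 285.0 335.0
0.57 136 [0.3158 0.3164 0.3173] 281.0 345.0
```

View pics/c2.png

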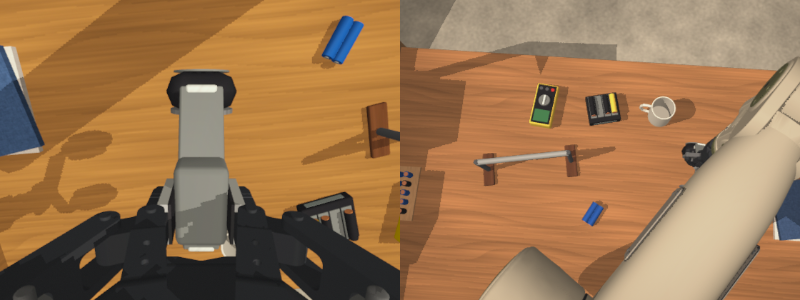

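Held level (block top flat at 0.366, 25 mm above the TCP), and the other objects look undisturbed. Now I'll carry them over the bar.

>>> drive_tool(
  deltas=[
    [[255,0.0004,0.015,0,0,0,-0.5],[255,0.0012,0.049,0,0,0,-1.5],[255,0.0025,0.098,0,0,0,-3],[255,0.0038,0.152,0,0,0,-4.6],[255,0.0052,0.206,0,0,0,-6.3],[255,0.0065,0.26,0,0,0,-8],[255,0.0079,0.314,0,0,0,-9.6],[255,0.0092,0.368,0,0,0,-11.2],[255,0.0105,0.417,0,0,0,-12.7],[255,0.0114,0.456,0,0,0,-14],[255,0.012,0.48,0,0,0,-14.7],[255,0.0123,0.4908,0,0,0,-15]],
  ],
)

```text
clock: 6.62
tcp_pos: [0.5411, 0.2335, 0.3409]
orientation: [-0.001, -0.089, 0.996, 0.0]
wrist_force: [-0.2, 0.2, -4.4]
finger_gap: 0.0289
grip_force: 60.1
```

>>> drive_tool(
  deltas=[
    [[255,0,0,0,0,0,0],[255,0,0,0,0,0,0]],
  ],
)

```text
clock: 6.88
tcp_pos: [0.542, 0.2307, 0.3415]
orientation: [-0.0, -0.087, 0.996, -0.0]
wrist_force: [0.3, 0.3, -3.6]
finger_gap: 0.0292
grip_force: 60.1
```

```bash
python3 - <<'E'
from h import *
look('wrist','w3');look('scene','s3')
s=get_state();print(s['tcp_pos'],s['orientation'],s['wrist_force'],s['grip_force'])
cv2.imwrite('pics/c3.png',cv2.resize(np.hstack([cv2.imread('pics/w3.png'),cv2.imread('pics/s3.png')]),(800,300)))
P,ok,p=cloud('w3')
Q=P[ok&(P[...,2]>.130)&(P[...,2]<.152)];Q=Q[np.hypot(Q[:,0]-.542,Q[:,1]-.2317)<.2];print('bar',len(Q),cv2.minAreaRect(Q[:,:2].astype(np.float32)),np.percentile(Q[:,2],95))
f=np.polyfit(Q[:,1],Q[:,0],1);print('bar x at .2317',np.polyval(f,.2317),np.degrees(np.arctan(f[0])))
Q=P[ok&(P[...,2]>.362)&(P[...,2]<.37)];Q=Q[np.hypot(Q[:,0]-.542,Q[:,1]-.2317)<.045];print('block',len(Q),cv2.minAreaRect(Q[:,:2].astype(np.float32)))
P,ok,p=cloud('s3')
Q=P[ok&(P[...,2]>.130)&(P[...,2]<.152)];Q=Q[np.hypot(Q[:,0]-.542,Q[:,1]-.2317)<.16];print('bar s',len(Q),cv2.minAreaRect(Q[:,:2].astype(np.float32)))
E
```

```text
[0.5421914  0.23052308 0.34163195] [ 4.78309810e-05 -8.68890121e-02  9.96217994e-01 -6.92774648e-05] [-0.00856543  0.0743505  -2.80840927] 60.11971592903137
bar 3828 ((0.5417718291282654, 0.2310219705104828), (0.018247269093990326, 0.2937256395816803), 9.912614822387695) 0.14505864795086026
bar x at .2317 0.5403476501920644 -9.801842865678626
block 8794 ((0.5408458113670349, 0.2304733693599701), (0.051418744027614594, 0.05030646547675133), 51.637882232666016)
bar s 572 ((0.5437828302383423, 0.23085454106330872), (0.01788402535021305, 0.29426854848861694), 9.707242965698242)
```

View pics/c3.png

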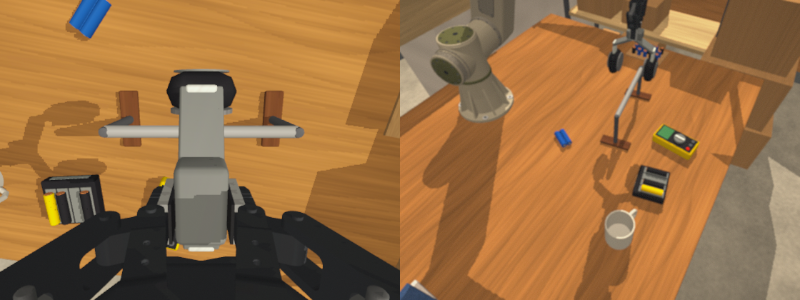

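Aligned within about 1 mm: the bar is centred at (0.542,0.231), and the cups sit on either side of it. Descending.

>>> drive_tool(
  deltas=[
    [[255,0,0,0.008,0,0,0],[255,0,0,0.025,0,0,0],[255,0,0,0.045,0,0,0],[255,0,0,0.07,0,0,0],[255,0,0,0.095,0,0,0],[255,0,0,0.12,0,0,0],[255,0,0,0.14,0,0,0],[255,0,0,0.157,0,0,0],[255,0,0,0.17,0,0,0],[255,0,0,0.179,0,0,0],[255,0,0,0.184,0,0,0],[255,0,0,0.184,0,0,0]],
  ],
)

```text
clock: 8.48
tcp_pos: [0.5421, 0.2315, 0.1574]
orientation: [-0.0, -0.088, 0.996, 0.0]
wrist_force: [-0.3, 0.2, -3.4]
finger_gap: 0.0291
grip_force: 60.1
```

>>> drive_tool(
  deltas=[
    [[255,0,0,0.002,0,0,0],[255,0,0,0.004,0,0,0],[255,0,0,0.006,0,0,0],[255,0,0,0.007,0,0,0],[255,0,0,0.007,0,0,0]],
  ],
)

```text
clock: 9.1
tcp_pos: [0.5421, 0.2315, 0.1503]
orientation: [-0.0, -0.088, 0.996, 0.0]
wrist_force: [-0.5, -0.2, -2.8]
finger_gap: 0.0285
grip_force: 60.1
```

>>> drive_tool(
  deltas=[
    [[255,0,0,0.0005,0,0,0],[255,0,0,0.001,0,0,0],[255,0,0,0.0015,0,0,0],[255,0,0,0.0015,0,0,0]],
  ],
)

```text
clock: 9.6
tcp_pos: [0.5421, 0.2316, 0.1489]
orientation: [0.0, -0.088, 0.996, 0.0]
wrist_force: [1.2, -0.3, -2.7]
finger_gap: 0.0289
grip_force: 60.1
```

>>> drive_tool(
  deltas=[
    [[255,0,0,0.0005,0,0,0],[255,0,0,0.001,0,0,0],[255,0,0,0.001,0,0,0]],
  ],
)

```text
clock: 9.98
tcp_pos: [0.5423, 0.2316, 0.1488]
orientation: [0.0, -0.088, 0.996, 0.0]
wrist_force: [-1.7, -0.5, 3.8]
finger_gap: 0.0288
grip_force: 60.9
```

Contact on the bar: the vertical force changed from −3 to +4 N. Releasing gradually.

>>> drive_tool(
  deltas=[
    [[255,0,0,0,0,0,0],[160,0,0,0,0,0,0],[145,0,0,0,0,0,0],[125,0,0,0,0,0,0],[100,0,0,0,0,0,0],[100,0,0,0,0,0,0],[100,0,0,0,0,0,0]],
  ],
  newtons=20,
)

```text
clock: 10.85
tcp_pos: [0.5422, 0.2316, 0.1479]
orientation: [0.0, -0.088, 0.996, 0.0]
wrist_force: [0.7, 0.8, -0.0]
finger_gap: 0.0521
grip_force: 0.0
```

```bash
python3 - <<'E'
from h import *
look('wrist','w4');look('scene','s4')
cv2.imwrite('pics/c4.png',cv2.resize(np.hstack([cv2.imread('pics/w4.png'),cv2.imread('pics/s4.png')]),(800,300)))
E
```

```text
(no output)
```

View pics/c4.png

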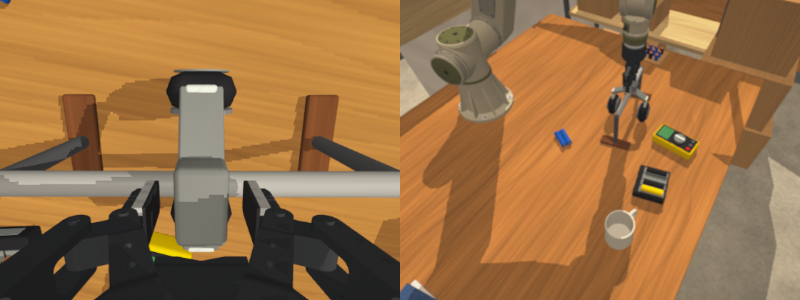

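The headphones sit astride the bar and the fingers are clear on both sides. Rising straight up, 0.2 m.

>>> drive_tool(
  deltas=[
    [[100,0,0,-0.005,0,0,0],[100,0,0,-0.015,0,0,0],[100,0,0,-0.03,0,0,0],[100,0,0,-0.055,0,0,0],[100,0,0,-0.085,0,0,0],[100,0,0,-0.12,0,0,0],[100,0,0,-0.15,0,0,0],[100,0,0,-0.18,0,0,0],[100,0,0,-0.2,0,0,0],[100,0,0,-0.2,0,0,0],[100,0,0,-0.2,0,0,0],[100,0,0,-0.2,0,0,0]],
  ],
)

```text
clock: 12.45
tcp_pos: [0.5417, 0.2314, 0.3469]
orientation: [-0.001, -0.088, 0.996, -0.0]
wrist_force: [0.6, -0.0, -0.6]
finger_gap: 0.052
grip_force: 0.0
```

```bash
python3 - <<'E'
from h import *
look('wrist','w5');look('scene','s5')
cv2.imwrite('pics/c5.png',cv2.resize(np.hstack([cv2.imread('pics/w5.png'),cv2.imread('pics/s5.png')]),(800,300)))
P,ok,p=cloud('w5')
Q=P[ok&(P[...,2]>.165)&(P[...,2]<.185)];Q=Q[np.hypot(Q[:,0]-.542,Q[:,1]-.2317)<.06]
print(cv2.minAreaRect(Q[:,:2].astype(np.float32)),np.median(Q[:,2]))
A=np.c_[Q[:,:2]-[.542,.2317],np.ones(len(Q))];r=np.linalg.lstsq(A,Q[:,2],rcond=None)[0];print('slope',r)
E
```

```text
((0.5413214564323425, 0.2316829115152359), (0.04758559912443161, 0.02975589595735073), 10.905462265014648) 0.17269128729838806
slope [0.01619494 0.0061499  0.17249015]
```

View pics/c5.png

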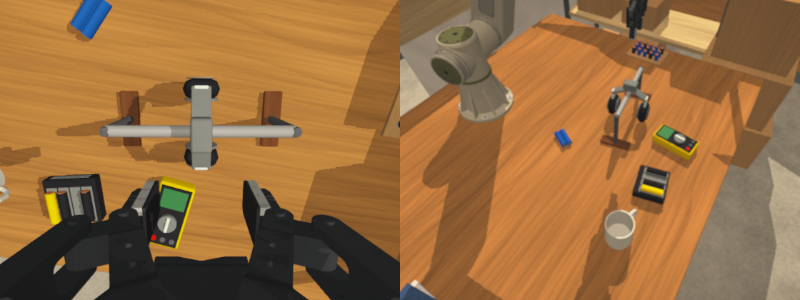

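The headphones hang level, with the block top at 0.1727 against the expected 0.173 and a tilt of about 1°. They are centred on the bar, and the gripper is clear.

```bash
python3 -c "
from workcell import *
print(hand_in())"
```

```text
the job is handed in; nothing more can be done
None
```

The headphones hang level and centred astride the bar, the gripper has let go and is clear, and the other items look undisturbed in the camera views; the job is handed in, but no verdict was returned.

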